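# Clamp a slotted bracket under a star knob on the welding table

## Task

Push the slotted steel bracket along its guide rails until its slot is fully home against the stud. Then start the red star knob cleanly: turn it backwards (counter-clockwise) with a light push until the thread clicks and the knob drops, then turn it forwards until it clamps the bracket firmly. Never force the knob when it comes up solid, leave everything else on the bench alone, and let go of the knob at the end.

Things in the scene. Friction and masses are not known exactly. Their poses are not given: they have to be found in the camera images.
- base: clamping fixture fixed to the table: blue plate 290 x 100 x 16 mm, from x -165 to +125 mm in its frame, with two guide rails 8 mm wide, 10 mm high above the plate, inner faces 67 mm apart, from x -150 to +30. Origin: on the stud's axis, at the plate's underside. Its x is the way the bracket slides to get home (roughly world +y), z up
- stud: upright fixed steel stud, 22 mm thick; origin on its axis at the plate's top. Its right-hand thread (12 mm rise a turn) is hidden in the knob; where the thread starts can not be seen. The lug that runs in it is 13.5 mm off the axis. More than 80 N between knob and stud spoils the thread: 1 N m of twist on a stop, or hard pushing or overtightening
- knob: red six-lobed star knob on the stud, with a black hub 35 mm thick and a steel flange 48 mm across, 6 mm thick at the bottom. Origin: centre of the flange's underside, 16 mm above the plate at the start, when it just stands on the end of the thread. It can not be lifted off. Clockwise from above is forwards (down)
- knob_grip (a point): centre of the knob's red head, 39 mm above the knob's origin: head 24 mm high, 56 mm across from lobe to lobe, lobes 17 mm wide with flat ends, one every 60 degrees, one of them along the knob's x axis. Runs stiffly: about 0.04 to 0.1 N m to turn; it does not drop of its own weight, and fingers holding it hold it up
- knob_top (a point): centre of the knob's top face, 51 mm above its origin; 83 mm above the table at first. Turned backwards 25 to 125 degrees, the knob comes over the thread's start, where a light push (2 to 5 N) drops it 6 mm: the click. This works over only 20 degrees of turn, then a shoulder stops the backwards turn solidly. Forwards without the click also comes up solid, undescended
- thread (a point): point on the stud's axis at the height of the thread's end. After the click, turning forwards draws the knob down, at first not at all, then 12 mm a turn; its flange meets the bracket some 90 to 150 degrees after the click (knob top then about 75 mm above the table) and the torque rises; 0.3 to 0.4 N m is firm
- bracket: loose steel angle bracket, 0.3 to 0.45 kg: foot 64 mm wide, 8 mm thick, flat on the plate between the rails, from x -84 to +30 mm in its frame, with an open slot 27 mm wide from x -11 to its front end. Origin: foot's underside, on the stud's axis when home (slot's closed end touching the stud). It starts 35 to 60 mm short of that. x points to the slot's mouth
- web (a point): middle of the back face of the bracket's upright web, 30 mm above the foot's underside, at x -84 mm in the bracket's frame. The web is 8 mm thick, 64 mm wide and its top is 50 mm above the foot's underside
- spacer: loose steel block 24 x 34 x 22 mm on the fixture's far end, bystander, origin under its centre
- nut: loose brass nut 24 mm across, 10 mm high on the fixture's far end, bystander, origin under its centre
- pliers: red-handled pliers 180 mm long lying on the table, bystander
- weldment: welded steel box piece 110 x 110 x 76 mm on the table, bystander
- brush: wire brush with wooden handle, 200 mm long, bystander
- magnet: red triangular welding magnet, 80 mm, 16 mm thick, bystander
- spray: spray can 56 mm thick, 160 mm high, upright, bystander
Not all that is in view belongs to the job. What is shaped like the bracket but blue, orange or turquoise is not meant.

How it is judged (in metres and radians):
On the way, in this order (a step that is already met when the one before it is completed fails the run):
1. the bracket is home against the stud, the knob still standing on the thread's end (x of bracket in the frame of base above -0.003 m and y of bracket in the frame of base between -0.004 and 0.004 m and z of bracket in the frame of base below 0.018 m and angle between the x axis of bracket and the x axis of base, either way round below 0.12 rad and z of knob_top in the frame of base above 0.08 m), for 0.1 s.
2. the knob has been turned back to the thread's start and has dropped (clicked), with the bracket home (x of bracket in the frame of base above -0.003 m and y of bracket in the frame of base between -0.004 and 0.004 m and z of bracket in the frame of base below 0.018 m and angle between the x axis of bracket and the x axis of base, either way round below 0.12 rad and z of knob_top in the frame of base below 0.0785 m), for 0.1 s.
3. the knob, turned forwards, presses on the bracket (x of bracket in the frame of base above -0.003 m and y of bracket in the frame of base between -0.004 and 0.004 m and z of bracket in the frame of base below 0.018 m and angle between the x axis of bracket and the x axis of base, either way round below 0.12 rad and z of knob_top in the frame of base below 0.076 m and contact force between knob and bracket above 8 N), for 0.2 s.
At the end, for the whole second after the job is handed in: the bracket is home (its origin no more than 3 mm short of the stud's axis, 4 mm to the side, within 0.12 rad, flat on the plate), the knob's top is less than 76 mm above the table and its flange presses the bracket with more than 8 N, the knob is released and all is at rest (all of step 3 and contact force between the fingers and knob below 0.1 N and linear speed of bracket below 0.01 m/s); the robot touches nothing.
It fails at once if the thread is forced: more than 80 N between knob and stud (turned hard against a stop, pushed down hard or over-tightened) (contact force between knob and stud above 80 N).
It fails at once if the knob drops into its thread before the bracket is home (z of knob_top in the frame of base below 0.0785 m and x of bracket in the frame of base below -0.008 m).
It fails at once if another thing on the bench is shoved more than 30 mm (distance of any of spacer, nut, pliers, weldment, brush, magnet, spray from where it was at the start of the episode above 0.03 m).
It also fails if it takes over 72 s, if anything falls off the work surface, if the arm or the gripper's body presses on something with over 40 N, if the wrist force passes 120 N, or if a joint passes its speed limit or range.

## Robot

A 6-joint arm with a two-finger parallel gripper is mounted at the origin on the work surface. World frame = base frame: x ahead of the robot, y to its left, z up, the work surface at z = 0. Lengths are in mm, angles in degrees, forces in N, time in s.
With the tool pointing down it reaches from about 300 to 850 mm from the base axis. Payload 4.2 kg.
Tool frame: the origin (TCP) lies midway between the tips of the shut fingers; the grasp point (between the pads) lies 19 mm behind it (env.hold_point_z is the z of the grasp point in the tool frame, in mm); z points along the fingers, y is the direction in which the jaws open and shut (so a half turn about z gives the same grasp; the last joint's range is limited). The gripper opens to 91 mm and grips with 3 to 60 N. Pads are 32 mm wide; open, the fingers measure 118 mm over their backs; the gripper's body (76 mm by 178 mm) begins 60 mm behind the grasp point.
Start: joints at [71.677, 18.312, 89.639, -0, 72.044, -1.146], TCP at [169.816, 549.368, 213.976] pointing down, gripper open.
Joint ranges: [-177.97, 177.97], [-48.28, 115.42], [12.27, 149.76], [-77.06, 257.06], [2.81, 150.46], [-146.56, 146.56]. Speed limits (degrees/s): [147.25, 147.25, 180, 180, 180, 180].

## Interface

Orientations are given as [roll, pitch, yaw] about the fixed x, y, z axes, in that order (R = Rz(yaw) Ry(pitch) Rx(roll)).
In Python, from workcell import env, grab_frame, camera_params, spotter gives the robot as it stands. The module is installed in compiled form; this text tells all that it offers.
- The arm moves only by the shell command python3 -m jog 'ROWS' [FORCE]. ROWS is text: rows parted by semicolons, each of 7 numbers parted by spaces: the turn, a rotation vector about the world's x, y, z in units of 5 degrees (1.0 is 5 degrees), then the shift along the world's x, y, z in units of 25 mm (1.0 is 25 mm), then the opening, from 0 (shut) to 1 (fully open). A call has 1 to 5 rows; each row is the pose to reach, as a shift and turn from the pose commanded when the call began; what a row does not reach only later rows make up. A row lasts 1/8 s, in which the tool goes at most 62.5 mm and 10.7 degrees, less where a joint would pass 70% of its speed; a pose out of reach is approached as far as the arm can. A call with a gripper value outside its range is refused whole. The fingers move at their own pace and stop on an object; FORCE is the grip in N (left out, the last holds). Time passes only in rows, so rows that repeat a pose let the fingers close. It gives the time, the measured TCP pose, the force and the opening at its end, in the units of the state.
- env.state(): the state, without advancing time (a new reading comes with each control period).
- grab_frame(name): name is "scene" or "top"; returns the picture (420x560x3 uint8, red, green, blue); there is no depth.
- camera_params(name): a dict with "K" (3x3 intrinsics, pixels), "rvec" (rotation vector, rad) and "tvec" (3), from world to camera coordinates, as OpenCV has them. Camera axes: x right, y down, z forward; pixel columns grow to the right and rows downward; lengths in mm; the calibration is good to about 2 mm. A picture is of the moment at which its call begins. camera_params takes no time and is no camera call.
- env.job_done(): hands the job in, once; it reports no verdict.
Trained networks look in the newest picture that a camera, given by its name, has taken for a name from the list of things; names that differ only in an ending like _2 or _b are one class to them, and where a whole thing is asked for, a point or a joint stands for the part that bears it (a point fixed in the world has none). Each returns a list of dicts, best first, with "conf" (0 to 1); they miss things now and then, are a little off and sometimes report something else, mostly with a low value. They report only what shows in the picture. A call takes as long as a camera call. They do not tell look-alikes from the thing itself.
- spotter.look_for(query, camera): "box" ([left, top, width, height] in pixels, round what is visible of it).
- spotter.trace(query, camera): "region" (420x560 bool, what is visible of it) and "box" ([left, top, width, height] in pixels, round what is visible of it).
The state is a dict: "time_s": time; "qpos": joint angles; "qvel": joint speeds; "effort": joint torques, N m; "ee_pos": TCP position; "ee_rot": TCP orientation; "force": force on the tool from outside, world axes, zero at the start; "torque": the same for the moment, N m; "gripper_width": finger opening in mm.
Only numpy, scipy, OpenCV 4.12 (cv2) and the standard library are available. Lean on these libraries where they do the work, as an engineer would, in place of code of your own. Each camera call takes 0.05 s, during which the arm holds its last target. There are 200 camera calls.

## Working session

There is one attempt and no reset: what is moved stays moved. The work goes in short steps, Python scripts to look and compute and a shell command to move; the robot and the scene stay as the last step left them, time stands still between calls to the robot, and variables do not carry over. Pictures are saved under pics/ and viewed, about 8 in all and at most 12, crops included, and the job is handed in when it is done.

```bash
mkdir -p pics
cat > h.py <<'E'
import numpy as np, cv2
from workcell import env, grab_frame, camera_params, spotter
def proj(P,c):
    p=camera_params(c); return cv2.projectPoints(np.array(P,float).reshape(-1,1,3),np.array(p['rvec'],float),np.array(p['tvec'],float),np.array(p['K'],float),None)[0].reshape(-1,2)
def ray(u,v,c,z):
    p=camera_params(c); R=cv2.Rodrigues(np.array(p['rvec'],float))[0]; t=np.array(p['tvec'],float).ravel()
    C=-R.T@t; d=R.T@np.linalg.inv(np.array(p['K']))@np.array([u,v,1.]); return C+d*(z-C[2])/d[2]
def save(c,n,crop=None,s=1):
    f=grab_frame(c)[:,:,::-1]
    if crop: x,y,w,h=crop; f=f[y:y+h,x:x+w]
    cv2.imwrite('pics/'+n,cv2.resize(f,None,fx=s,fy=s,interpolation=cv2.INTER_CUBIC))
E
python3 - <<'E'
from h import *
for c in('scene','top'):
    save(c,c+'1.png')
    p=camera_params(c);R=cv2.Rodrigues(np.array(p['rvec'],float))[0];print(c,(-R.T@np.array(p['tvec']).ravel()).round(),np.array(p['K']).round().tolist())
    for q in('knob','knob_top','bracket','web','base','stud'):
        print(q,[(r['box'],round(r['conf'],2)) for r in spotter.look_for(q,c)])
print(env.state())
f=np.hstack([cv2.imread('pics/scene1.png'),cv2.imread('pics/top1.png')])
E
```

```text
scene [1170.  285.  899.] [[476.0, 0.0, 279.0], [0.0, 476.0, 211.0], [0.0, 0.0, 1.0]]
knob [([251.5, 200.4, 26.7, 30.8], 0.77), ([299.0, 231.1, 12.5, 18.7], 0.61)]
knob_top [([252.1, 200.2, 24.9, 33.9], 0.94)]
bracket [([263.5, 146.3, 45.7, 45.6], 0.97), ([205.0, 196.6, 50.8, 37.4], 0.86), ([139.0, 244.0, 57.7, 52.9], 0.78), ([111.8, 199.1, 54.9, 43.9], 0.59), ([301.8, 222.7, 8.0, 10.7], 0.34)]
web [([262.9, 147.9, 48.8, 45.8], 0.89), ([206.2, 195.7, 48.1, 41.0], 0.85), ([114.3, 201.2, 52.2, 41.0], 0.64)]
base [([192.7, 203.4, 124.5, 54.8], 0.75)]
stud []
top [ 222.  -11. 1598.] [[537.0, 0.0, 281.0], [0.0, 537.0, 207.0], [0.0, 0.0, 1.0]]
knob []
knob_top [([282.1, 186.5, 20.2, 20.7], 0.8)]
bracket [([292.4, 173.6, 44.0, 32.1], 0.93), ([311.9, 118.1, 36.0, 36.6], 0.92), ([363.7, 145.1, 27.0, 34.2], 0.79), ([291.4, 243.9, 27.9, 40.9], 0.59)]
web [([289.2, 241.7, 30.6, 41.9], 0.68), ([296.2, 174.2, 38.5, 31.8], 0.65), ([363.7, 140.6, 25.2, 44.5], 0.63), ([312.4, 116.8, 35.9, 38.4], 0.62)]
base [([243.7, 168.9, 105.4, 59.8], 0.87), ([146.1, 261.7, 22.5, 24.6], 0.19)]
stud [([295.2, 176.3, 39.4, 30.2], 0.66), ([383.5, 209.4, 50.8, 45.3], 0.54)]
{'time_s': 0.7, 'qpos': array([ 7.16770401e+01,  1.83083722e+01,  8.96384134e+01, -3.23469103e-03,
        7.20442496e+01, -1.14501424e+00]), 'qvel': array([ 0.00476521,  0.05848553,  0.04637817, -0.13815599, -0.04006022,
       -0.0533049 ]), 'effort': array([-9.88360080e-05, -4.12221158e+01, -2.32191825e+01,  7.28979288e-02,
        3.71536764e-02,  3.88195204e-06]), 'ee_pos': array([169.83328878, 549.3623902 , 214.01530629]), 'ee_rot': array([1.79991098e+02, 3.25582936e-03, 1.62823051e+02]), 'force': array([-0.28014318,  1.05202218,  0.45697436]), 'torque': array([-0.0003842 , -0.04426069,  0.02598508]), 'gripper_width': 91.4981855202232}
```

View pics/scene1.png

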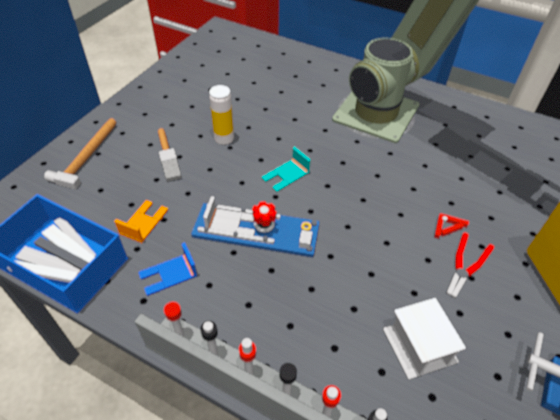

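View pics/top1.png

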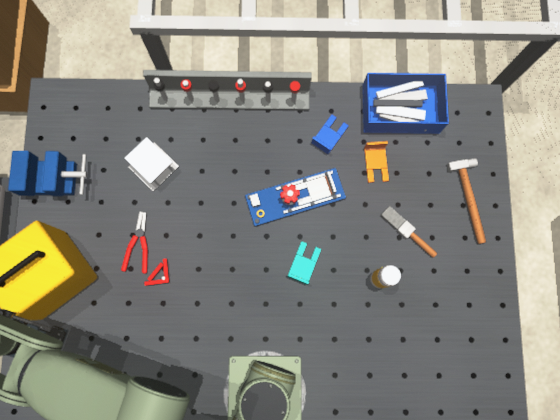

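The top view shows the fixture at about (295,197), with the knob at (290,194) and the bracket's web at about (332,187). World +y runs to the left. Next I'll take the precise poses from a colour fit.

```bash
cat > m.py <<'E'
from h import *
import sys
from scipy.optimize import minimize
def measure(tag,show=True):
  fs={}
  for c in('scene','top'): fs[c]=grab_frame(c)
  out={}
  # plate contour via hull of trace region
  for c in fs:
    f=fs[c]; hsv=cv2.cvtColor(f,cv2.COLOR_RGB2HSV)
    b=[190,190,135,75] if c=='scene' else [235,160,120,75]
    roi=np.zeros(f.shape[:2],bool); roi[b[1]:b[1]+b[3],b[0]:b[0]+b[2]]=1
    blue=(hsv[...,0]>98)&(hsv[...,0]<118)&(hsv[...,1]>130)&(hsv[...,2]>60)&roi
    n,l,s,_=cv2.connectedComponentsWithStats(blue.astype(np.uint8))
    red=((hsv[...,0]<8)|(hsv[...,0]>172))&(hsv[...,1]>140)&(hsv[...,2]>90)&roi
    n2,l2,s2,ce=cv2.connectedComponentsWithStats(red.astype(np.uint8))
    k=1+np.argmax(s2[1:,4]); out[c]=(blue,l2==k,ce[k])
    print(c,'red',s2[k].tolist(),ce[k].round(1),'top@z75',ray(*ce[k],c,75).round(1), 'blue px',blue.sum())
  return fs,out
if __name__=='__main__':
  fs,out=measure('a')
  # top view: min area rect of blue hull; includes top face + sides
  for c in fs:
    pts=np.argwhere(out[c][0])[:,::-1].astype(np.float32)
    W=np.array([ray(u,v,c,16)[:2] for u,v in pts],np.float32)
    print(c,cv2.minAreaRect(W))
  a=cv2.resize(fs['scene'][185:265,180:330],None,fx=5,fy=5,interpolation=cv2.INTER_CUBIC)
  cv2.imwrite('pics/a_s.png',a[:,:,::-1])
  a=cv2.resize(fs['top'][160:232,235:355],None,fx=6,fy=6,interpolation=cv2.INTER_CUBIC)
  cv2.imwrite('pics/a_t.png',a[:,:,::-1])
E
python3 m.py
```

```text
scene red [252, 201, 25, 25, 382] [263.9 213.6] top@z75 [566.4 -66.3  75. ] blue px 1854
top red [280, 185, 20, 18, 194] [289.5 193.8] top@z75 [562.6 -66.6  75. ] blue px 1296
scene ((608.3077392578125, -74.24951171875), (177.9810791015625, 289.4232177734375), 18.351852416992188)Traceback (most recent call last):
  File "m.py", line 25, in <module>
    W=np.array([ray(u,v,c,16)[:2] for u,v in pts],np.float32)
                ~~~^^^^^^^^^^
  File "h.py", line 6, in ray
    p=camera_params(c); R=cv2.Rodrigues(np.array(p['rvec'],float))[0]; t=np.array(p['tvec'],float).ravel()
ValueError: time passes only in moves, steps and waits
```

```bash
python3 - <<'E'
s=open('h.py').read()
s=s.replace("def proj","import functools\n_cp=camera_params\n@functools.lru_cache\ndef camera_params(c): return _cp(c)\ndef proj",1)
open('h.py','w').write(s)
m=open('m.py').read()
m=m.replace("    red=","    blue=(l==1+np.argmax(s[1:,4])) if c=='scene' else blue\n    red=",1)
open('m.py','w').write(m)
E
python3 m.py
```

```text
scene red [252, 201, 25, 25, 384] [263.8 213.6] top@z75 [566.5 -66.4  75. ] blue px 1762
top red [280, 185, 20, 18, 194] [289.5 193.8] top@z75 [562.6 -66.6  75. ] blue px 1296
scene ((573.3356323242188, -85.87664794921875), (105.68417358398438, 289.2034606933594), 17.936988830566406)
top ((568.4248657226562, -85.75645446777344), (99.0191879272461, 289.473388671875), 17.755680084228516)
```

View pics/a_s.png

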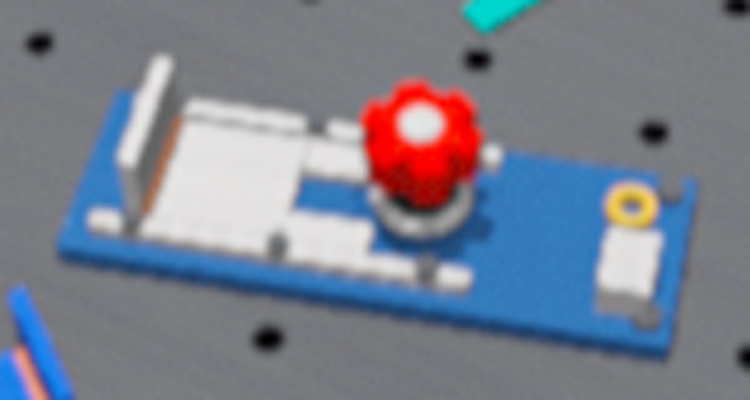

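View pics/a_t.png

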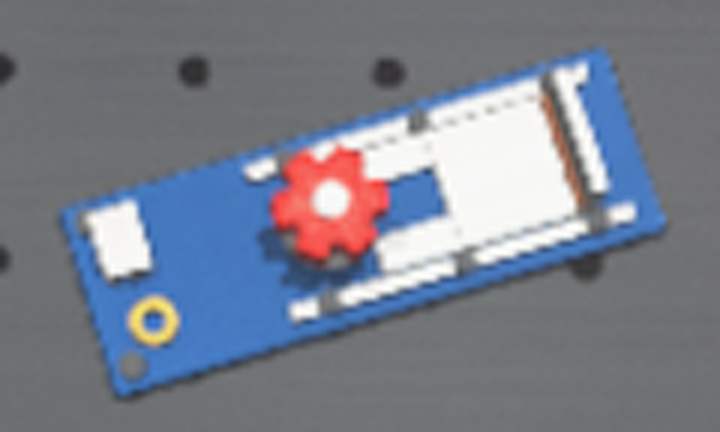

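The plate gives the stud at (562.4, -66.7) and base x at yaw 107.75°, which agrees with the red knob centroid. Both crops show the white bracket on the rails, web at top-crop (590,130). I'll estimate the web position and lobe angle, and start the approach.

```bash
cat > lobe.py <<'E'
from h import *
def lobe(c='top',zs=77,f=None):
    f=grab_frame(c) if f is None else f
    C=proj([[562.4,-66.7,zs]],c)[0]
    S=8; x0,y0=int(C[0])-20,int(C[1])-20
    g=cv2.resize(f[y0:y0+40,x0:x0+40],None,fx=S,fy=S,interpolation=cv2.INTER_CUBIC).astype(int)
    m=(g[...,0]>120)&(g[...,1]<110)&(g[...,2]<110)
    vv,uu=np.nonzero(m); uu=(uu+.5)/S-.5+x0; vv=(vv+.5)/S-.5+y0
    a=ray(C[0],C[1],c,zs); 
    A=np.array([ray(u,v,c,zs)[:2] for u,v in zip(uu[::3],vv[::3])]); ce=A.mean(0)
    D=A-ce; th=np.arctan2(D[:,1],D[:,0]); r=np.hypot(*D.T); k=r>20
    h=(np.exp(6j*th[k])).mean()
    print(c,'centre',ce.round(1),'lobe deg mod 60',round(np.degrees(np.angle(h))/6%60,1),'strength',abs(h).round(2))
if __name__=='__main__':
    lobe('top'); lobe('scene')
    d=np.array([-.305,.952]);S=np.array([562.4,-66.7])
    for u,v in((577,78),(607,187)):
        p=ray(235+(u+.5)/6-.5,160+(v+.5)/6-.5,'top',66)[:2]; print('web back',(p-S)@d,(p-S)@np.array([-.952,-.305]))
E
python3 lobe.py
python3 -m jog '0 0 -2 1.2 -2.2 0 0;0 0 -4 2.4 -4.4 0 0;0 0 -6 3.6 -6.6 0 0;0 0 -8 4.8 -8.7 0 0;0 0 -10 6 -10.9 0 0' 20
python3 -m jog '0 0 -2 1.2 -2.2 0 0;0 0 -4 2.4 -4.4 0 0;0 0 -6 3.6 -6.6 0 0;0 0 -8 4.8 -8.7 0 0;0 0 -10 6 -10.9 0 0'
```

```text
top centre [561.6 -66.1] lobe deg mod 60 40.1 strength 0.3
scene centre [566.8 -65.7] lobe deg mod 60 38.4 strength 0.05
web back -136.9388474426924 -27.381061137947537
web back -133.57305218089303 29.159142541832544
time_s: 1.62
ee_pos: [320.5, 275.4, 214.3]
ee_rot: [179.9, -0.0, 112.5]
force: [0.9, 0.3, 1.1]
gripper_width: 44.1
time_s: 2.25
ee_pos: [470.5, 2.7, 214.3]
ee_rot: [179.9, -0.0, 62.5]
force: [-0.2, 0.8, 0.7]
gripper_width: 0.1
```

```bash
python3 -m jog '0 0 -2 1.2 -2 0 0;0 0 -4 2.4 -4 -1 0;0 0 -6 3.6 -6 -2 0;0 0 -8 4.8 -8 -3 0;0 0 -8.95 5.98 -10.03 -3.5 0'
python3 -m jog '0 0 0 0 0 -1.5 0;0 0 0 0 0 -3.4 0;0 0 0 0 0 -3.6 0;0 0 0 0 0 -3.6 0'
```

```text
time_s: 2.88
ee_pos: [619.2, -247.2, 124.9]
ee_rot: [-179.9, 0.1, 17.9]
force: [1.1, 0.2, -0.2]
gripper_width: 0.6
time_s: 3.38
ee_pos: [619.8, -246.0, 37.5]
ee_rot: [179.9, -0.1, 18.1]
force: [-0.6, -0.8, 1.4]
gripper_width: 0.6
```

```bash
python3 -m jog '0 0 0 -0.15 0.48 0 0;0 0 0 -0.27 0.86 0 0;0 0 0 -0.4 1.24 0 0;0 0 0 -0.49 1.52 0 0;0 0 0 -0.58 1.81 0 0'
python3 -m jog '0 0 0 -0.09 0.29 0 0;0 0 0 -0.18 0.57 0 0;0 0 0 -0.27 0.86 0 0;0 0 0 -0.34 1.05 0 0;0 0 0 -0.34 1.05 0 0'
python3 - <<'E'
from h import *
e=env.state()['ee_pos'];v=e[:2]-[562.4,-66.7];print(v@[-.305,.952],v@[-.952,-.305])
save('top','b_t.png',(235,150,120,85),6)
E
```

```text
time_s: 4.0
ee_pos: [604.7, -200.9, 37.0]
ee_rot: [179.9, -0.0, 18.1]
force: [-0.2, -2.8, 0.5]
gripper_width: 0.5
time_s: 4.62
ee_pos: [595.8, -173.4, 36.3]
ee_rot: [-179.9, 0.0, 18.1]
force: [0.9, 0.2, 1.2]
gripper_width: 0.2
-111.75119803711297 0.707653648139767
```

View pics/b_t.png

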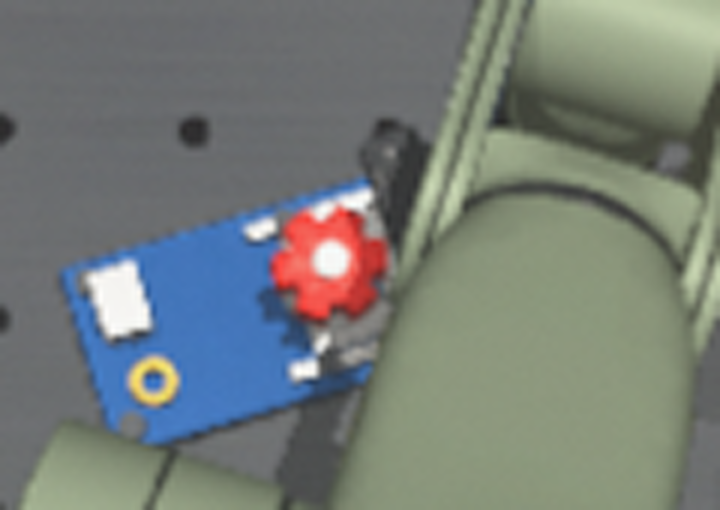

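The bracket has been pushed and its front tips now show beyond the knob; the web is hidden by the arm. I'll creep in until the stop shows in the force.

```bash
python3 -m jog '0 0 0 -0.03 0.08 0 0;0 0 0 -0.05 0.16 0 0;0 0 0 -0.08 0.24 0 0;0 0 0 -0.1 0.32 0 0;0 0 0 -0.1 0.32 0 0'
python3 -m jog '0 0 0 -0.02 0.05 0 0;0 0 0 -0.03 0.1 0 0;0 0 0 -0.03 0.1 0 0'
python3 -m jog '0 0 0 -0.02 0.05 0 0;0 0 0 -0.03 0.1 0 0;0 0 0 -0.03 0.1 0 0'
```

```text
time_s: 5.3
ee_pos: [593.2, -165.9, 36.5]
ee_rot: [-180.0, 0.0, 18.1]
force: [-0.8, -0.2, -0.4]
gripper_width: 0.1
time_s: 5.68
ee_pos: [592.7, -163.7, 36.6]
ee_rot: [-180.0, 0.0, 18.1]
force: [-0.5, -1.0, -0.6]
gripper_width: 0.5
time_s: 6.05
ee_pos: [591.9, -161.2, 36.5]
ee_rot: [-180.0, 0.0, 18.1]
force: [0.1, -0.8, -0.3]
gripper_width: 0.6
```

```bash
for i in 1; do
python3 -m jog '0 0 0 -0.02 0.05 0 0;0 0 0 -0.03 0.1 0 0;0 0 0 -0.03 0.1 0 0'
python3 -m jog '0 0 0 -0.02 0.05 0 0;0 0 0 -0.03 0.08 0 0;0 0 0 -0.03 0.08 0 0'; done
```

```text
time_s: 6.42
ee_pos: [591.2, -158.8, 36.5]
ee_rot: [-180.0, 0.0, 18.1]
force: [-0.1, -1.1, -0.1]
gripper_width: 0.6
time_s: 6.8
ee_pos: [591.1, -158.5, 36.8]
ee_rot: [179.8, -0.0, 18.1]
force: [0.2, -7.6, -0.6]
gripper_width: 0.8
```

```bash
python3 -m jog '0 0 0 -0.01 0.04 0 0;0 0 0 -0.01 0.04 0 0'
python3 -m jog '0 0 0 0.15 -0.5 0 0;0 0 0 0.3 -1 0 0;0 0 0 0.3 -1 2 0;0 0 0 0.3 -1 4.5 0.3'
```

```text
time_s: 7.05
ee_pos: [591.1, -158.4, 37.0]
ee_rot: [179.7, -0.0, 18.1]
force: [1.0, -8.9, 0.2]
gripper_width: 0.4
time_s: 7.55
ee_pos: [597.0, -180.9, 148.6]
ee_rot: [-179.8, 0.2, 18.0]
force: [1.7, -0.2, 0.1]
gripper_width: 8.0
```

Run:
```python
from h import *
save('scene','c_s.png',(180,150,160,115),4.8)
```

```text
(no output)
```

View pics/c_s.png

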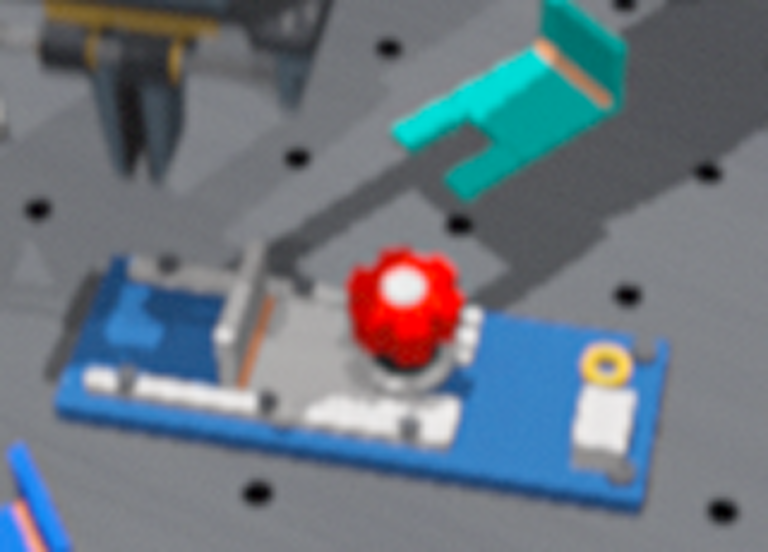

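The bracket is home: its foot tips are level with the rail ends at crop (465,330)/(455,410). The knob is still up. I'll grip it across the lobes (world 100°, yaw 10°).

```bash
python3 -m jog '0 0 -1.6 -0.5 2 0 0.9;0 0 -1.6 -1.1 3.6 0 0.9;0 0 -1.6 -1.38 4.57 0 0.9;0 0 -1.6 -1.38 4.57 0 0.9;0 0 -1.6 -1.38 4.57 -1 0.9' 
python3 -m jog '0 0 0 0 0 -1.5 0.9;0 0 0 0 0 -2.86 0.9;0 0 0 0 0 -2.86 0.9'
python3 -m jog '0 0 0 0 0 0 0.5;0 0 0 0 0 0 0.5;0 0 0 0 0 0 0.5;0 0 0 0 0 0 0.5;0 0 0 0 0 0 0.5' 18
```

```text
time_s: 8.22
ee_pos: [565.5, -67.5, 125.6]
ee_rot: [179.9, -0.3, 10.1]
force: [0.4, -0.5, -0.2]
gripper_width: 61.7
time_s: 8.6
ee_pos: [561.7, -67.4, 50.1]
ee_rot: [-179.9, 0.3, 10.0]
force: [-0.4, -0.0, 1.0]
gripper_width: 82.3
time_s: 9.22
ee_pos: [564.3, -67.2, 53.6]
ee_rot: [179.9, -0.1, 10.1]
force: [2.2, -3.9, 4.4]
gripper_width: 56.0
```

```bash
python3 -m jog '0 0 1 0 0 0 0.5;0 0 2 0 0 -0.03 0.5;0 0 2 0 0 -0.06 0.5'; python3 -c "
from h import *
s=env.state();print(s['force'],s['torque'],s['ee_pos'])"
```

```text
time_s: 9.6
ee_pos: [564.4, -67.2, 53.1]
ee_rot: [179.9, -0.1, 20.1]
force: [-2.6, -2.7, 15.3]
gripper_width: 55.9
[-2.62803598 -2.72313756 15.30785273] [-0.39218437  0.59907574  0.08651054] [564.36305529 -67.17330348  53.09953188]
```

```bash
python3 -m jog '0 0 1 0 0 0.05 0.5;0 0 2 0 0 0.05 0.5;0 0 3 0 0 0.05 0.5'; python3 -c "
from h import *
s=env.state();print(s['torque'],s['ee_pos'])"
```

```text
time_s: 9.98
ee_pos: [564.2, -67.1, 53.3]
ee_rot: [179.9, -0.1, 35.2]
force: [0.8, -3.0, 4.6]
gripper_width: 56.3
[-0.55958352  0.07385557 -0.14514142] [564.17567703 -67.09546464  53.27734796]
```

```bash
cat > s.py <<'E'
from h import *
s=env.state();print('   tz',s['torque'].round(2)[2])
E
python3 -m jog '0 0 1 0 0 0 0.5;0 0 2 0 0 0 0.5'; python3 s.py
python3 -m jog '0 0 1 0 0 0 0.5;0 0 2 0 0 0 0.5'; python3 s.py
```

```text
time_s: 10.22
ee_pos: [564.2, -67.1, 53.3]
ee_rot: [179.9, -0.1, 45.2]
force: [0.9, -3.3, 4.8]
gripper_width: 56.1
   tz -0.13
time_s: 10.48
ee_pos: [564.1, -67.1, 53.3]
ee_rot: [179.9, -0.0, 55.2]
force: [-0.2, -2.4, 6.2]
gripper_width: 56.0
   tz -0.14
```

```bash
python3 -m jog '0 0 1 0 0 0 0.5;0 0 2 0 0 0 0.5'; python3 s.py
```

```text
time_s: 10.72
ee_pos: [564.1, -67.1, 53.4]
ee_rot: [179.9, -0.0, 65.2]
force: [0.3, -2.6, 7.0]
gripper_width: 55.7
   tz -0.18
```

```bash
python3 -m jog '0 0 1 0 0 0 0.5;0 0 1.6 0 0 0 0.5'; python3 s.py
```

```text
time_s: 10.98
ee_pos: [564.1, -67.0, 53.2]
ee_rot: [179.9, 0.0, 73.2]
force: [1.0, -3.4, 4.2]
gripper_width: 55.8
   tz -0.08
```

```bash
python3 -m jog '0 0 1 0 0 0 0.5;0 0 1.6 0 0 0 0.5'; python3 s.py
```

```text
time_s: 11.22
ee_pos: [564.1, -67.1, 52.7]
ee_rot: [179.9, 0.0, 81.2]
force: [1.9, -3.4, 1.0]
gripper_width: 55.7
   tz -0.06
```

```bash
python3 -m jog '0 0 1 0 0 0 0.5;0 0 1.6 0 0 0 0.5'; python3 s.py
```

```text
time_s: 11.48
ee_pos: [564.0, -67.1, 52.6]
ee_rot: [179.9, 0.0, 89.2]
force: [1.9, -3.2, 1.0]
gripper_width: 55.8
   tz -0.06
```

```bash
python3 -m jog '0 0 1 0 0 0 0.5;0 0 1.6 0 0 0 0.5'; python3 s.py
```

```text
time_s: 11.72
ee_pos: [564.0, -67.1, 52.5]
ee_rot: [179.9, 0.1, 97.2]
force: [1.1, -3.6, 1.9]
gripper_width: 55.8
   tz -0.06
```

The force fell and z dropped at about 81°, so the knob is over the window. I'll lower it now.

```bash
python3 -m jog '0 0 0 0 0 -0.06 0.5;0 0 0 0 0 -0.06 0.5'; python3 s.py
```

```text
time_s: 11.98
ee_pos: [564.0, -67.0, 50.8]
ee_rot: [179.9, 0.1, 97.1]
force: [3.2, -4.7, -0.2]
gripper_width: 55.7
   tz -0.02
```

```bash
python3 -m jog '0 0 0 0 0 -0.06 0.5;0 0 0 0 0 -0.1 0.5;0 0 0 0 0 -0.12 0.5'; python3 s.py
python3 -m jog '0 0 0 0 0 -0.04 0.5;0 0 0 0 0 -0.06 0.5'; python3 s.py
```

```text
time_s: 12.35
ee_pos: [564.0, -67.0, 48.0]
ee_rot: [179.9, 0.1, 97.1]
force: [3.0, -4.0, 3.0]
gripper_width: 55.6
   tz -0.0
time_s: 12.6
ee_pos: [564.0, -67.0, 47.5]
ee_rot: [179.9, 0.1, 97.1]
force: [0.2, -4.2, 10.4]
gripper_width: 56.0
   tz -0.02
```

The knob dropped about 5.8 mm and then met resistance, so it has clicked. I'll ease off the push and turn forwards.

```bash
python3 -m jog '0 0 0 0 0 0.04 0.5;0 0 -1 0 0 0.04 0.5;0 0 -2 0 0 0.04 0.5;0 0 -4 0 0 0.04 0.5'; python3 s.py
python3 -m jog '0 0 -1 0 0 0 0.5;0 0 -3 0 0 0 0.5;0 0 -4 0 0 -0.01 0.5'; python3 s.py
```

```text
time_s: 13.1
ee_pos: [564.1, -67.1, 47.7]
ee_rot: [179.9, 0.0, 76.8]
force: [2.4, -5.2, 4.1]
gripper_width: 55.8
   tz 0.03
time_s: 13.48
ee_pos: [564.2, -67.1, 47.6]
ee_rot: [179.9, -0.0, 56.9]
force: [1.5, -5.0, 5.1]
gripper_width: 55.9
   tz 0.09
```

```bash
python3 -m jog '0 0 -2 0 0 0 0.5;0 0 -4 0 0 0 0.5;0 0 -4 0 0 0 0.5'; python3 s.py
python3 -m jog '0 0 -2 0 0 -0.01 0.5;0 0 -4 0 0 -0.03 0.5;0 0 -4 0 0 -0.03 0.5'; python3 s.py
```

```text
time_s: 13.85
ee_pos: [564.2, -67.1, 47.3]
ee_rot: [179.9, -0.1, 37.0]
force: [3.0, -4.8, 1.0]
gripper_width: 55.9
   tz -0.08
time_s: 14.22
ee_pos: [564.2, -67.2, 46.5]
ee_rot: [179.9, -0.1, 17.0]
force: [2.8, -5.8, 2.2]
gripper_width: 55.8
   tz -0.06
```

```bash
python3 -m jog '0 0 -1 0 0 -0.01 0.5;0 0 -2 0 0 -0.013 0.5;0 0 -3 0 0 -0.02 0.5;0 0 -3 0 0 -0.02 0.5'; python3 s.py
python3 -m jog '0 0 -1 0 0 0 0.5;0 0 -2 0 0 -0.01 0.5;0 0 -2 0 0 -0.01 0.5'; python3 s.py
```

```text
time_s: 14.72
ee_pos: [564.2, -67.3, 46.1]
ee_rot: [179.9, -0.1, 2.0]
force: [2.4, -4.6, 1.9]
gripper_width: 55.8
   tz -0.05
time_s: 15.1
ee_pos: [564.3, -67.3, 45.9]
ee_rot: [179.9, -0.1, -8.0]
force: [2.7, -5.5, 2.2]
gripper_width: 55.6
   tz -0.04
```

```bash
python3 -m jog '0 0 -1 0 0 -0.01 0.5;0 0 -2 0 0 -0.01 0.5;0 0 -2 0 0 -0.01 0.5'; python3 s.py
```

```text
time_s: 15.48
ee_pos: [564.3, -67.3, 45.9]
ee_rot: [180.0, -0.2, -18.0]
force: [2.1, -5.2, 3.3]
gripper_width: 55.6
   tz -0.1
```

```bash
python3 -m jog '0 0 -1 0 0 -0.01 0.5;0 0 -2 0 0 -0.01 0.5;0 0 -2 0 0 -0.01 0.5'; python3 s.py
```

```text
time_s: 15.85
ee_pos: [564.2, -67.4, 45.9]
ee_rot: [180.0, -0.2, -28.0]
force: [1.9, -5.5, 5.1]
gripper_width: 56.1
   tz -0.1
```

```bash
python3 s.py
python3 -m jog '0 0 -1 0 0 0 0.5'; python3 s.py
python3 -m jog '0 0 -1 0 0 0 0.5'; python3 s.py; python3 -c "
from h import *
s=env.state();print(s['effort'].round(2),s['qpos'].round(1),s['torque'])"
```

```text
tz -0.1
time_s: 15.98
ee_pos: [564.2, -67.4, 45.9]
ee_rot: [180.0, -0.2, -33.0]
force: [1.2, -5.9, 5.1]
gripper_width: 56.1
   tz 0.15
time_s: 16.1
ee_pos: [564.2, -67.4, 45.9]
ee_rot: [-180.0, -0.2, -38.1]
force: [2.5, -5.7, 5.7]
gripper_width: 55.9
   tz 0.23
[  2.95 -40.54 -15.12   1.42   0.66  -0.41] [-7.900e+00  2.660e+01  1.036e+02 -1.000e-01  4.970e+01  1.202e+02] [-1.01261267 -0.13660843  0.2273947 ]
```

```bash
cat > s.py <<'E'
from h import *
s=env.state();print('   tz',s['torque'].round(2)[2],'j6',s['effort'][5].round(2))
E
python3 -m jog '0 0 -0.5 0 0 0 0.5'; python3 s.py
python3 -m jog '0 0 -0.5 0 0 0 0.5'; python3 s.py
```

```text
time_s: 16.23
ee_pos: [564.2, -67.4, 45.9]
ee_rot: [-180.0, -0.2, -40.5]
force: [2.2, -5.6, 5.8]
gripper_width: 56.0
   tz 0.18 j6 -0.02
time_s: 16.35
ee_pos: [564.2, -67.4, 45.9]
ee_rot: [-180.0, -0.2, -43.0]
force: [0.5, -5.1, 5.2]
gripper_width: 55.8
   tz 0.25 j6 -0.05
```

```bash
python3 -m jog '0 0 -0.5 0 0 0 0.5'; python3 s.py
python3 -m jog '0 0 -0.5 0 0 0 0.5'; python3 s.py
python3 -m jog '0 0 -0.5 0 0 0 0.5'; python3 s.py
```

```text
time_s: 16.48
ee_pos: [564.2, -67.5, 45.9]
ee_rot: [-180.0, -0.2, -45.5]
force: [1.5, -5.5, 5.1]
gripper_width: 55.8
   tz 0.27 j6 -0.03
time_s: 16.6
ee_pos: [564.2, -67.5, 45.9]
ee_rot: [-180.0, -0.2, -47.9]
force: [1.6, -6.0, 5.8]
gripper_width: 55.9
   tz 0.28 j6 0.01
time_s: 16.73
ee_pos: [564.2, -67.5, 45.9]
ee_rot: [-180.0, -0.2, -50.4]
force: [1.1, -5.7, 5.6]
gripper_width: 55.8
   tz 0.33 j6 0.05
```

```bash
python3 -m jog '0 0 -0.4 0 0 0 0.5'; python3 s.py
python3 -m jog '0 0 -0.4 0 0 0 0.5;0 0 -0.4 0 0 0 0.5'; python3 s.py
```

```text
time_s: 16.85
ee_pos: [564.1, -67.5, 45.9]
ee_rot: [-180.0, -0.2, -52.4]
force: [1.2, -4.8, 4.7]
gripper_width: 55.8
   tz 0.39 j6 0.16
time_s: 17.1
ee_pos: [564.1, -67.5, 45.9]
ee_rot: [-180.0, -0.2, -54.4]
force: [1.4, -5.3, 6.3]
gripper_width: 55.8
   tz 0.06 j6 0.05
```

```bash
python3 -m jog '0 0 0 0 0 0 0.5'>/dev/null; python3 s.py
python3 -m jog '0 0 0 0 0 0 0.5'>/dev/null; python3 s.py
python3 -m jog '0 0 -0.4 0 0 0 0.5'; python3 s.py
python3 -m jog '0 0 0 0 0 0 0.5'>/dev/null; python3 s.py
python3 -m jog '0 0 0 0 0 0 0.5'>/dev/null; python3 s.py
```

```text
tz -0.02 j6 0.04
   tz 0.07 j6 0.04
time_s: 17.48
ee_pos: [564.1, -67.5, 45.9]
ee_rot: [-180.0, -0.2, -56.4]
force: [1.1, -7.1, 5.5]
gripper_width: 55.7
   tz 0.52 j6 0.19
   tz 0.14 j6 0.13
   tz 0.11 j6 0.12
```

Moving torque has reached about 0.4–0.5 N m. I'll release, back off and check.

```bash
python3 -m jog '0 0 0 0 0 0 0.8;0 0 0 0 0 0 0.8;0 0 0 0 0 0 0.8;0 0 0 0 0 1.5 0.8;0 0 0 0 0 3.5 0.8'
python3 -m jog '0 0 4 0 -2 1 0.8;0 0 8 0 -4 1 0.8;0 0 10 0 -6 1 0.8;0 0 12 0 -8 1 0.8;0 0 12 0 -9 1 0.8'
python3 - <<'E'
from lobe import *
lobe('top',69)
save('top','d_t.png',(235,150,120,85),5)
save('scene','d_s.png',(180,170,160,100),5)
a=cv2.imread('pics/d_s.png');b=cv2.imread('pics/d_t.png');cv2.imwrite('pics/d.png',cv2.resize(a,(800,500)))
f=grab_frame('scene');h=cv2.cvtColor(f,cv2.COLOR_RGB2HSV);m=((h[...,0]<8)|(h[...,0]>172))&(h[...,1]>140)&(h[...,2]>90);m[:195]=0;m[245:]=0;m[:,:245]=0;m[:,285:]=0
v,u=np.nonzero(m);print('red',u.mean(),v.mean(),v.min(),v.max(),len(u), 'px per 8mm',proj([[562,-67,83],[562,-67,75]],'scene'))
E
```

```text
time_s: 18.35
ee_pos: [561.9, -66.1, 131.9]
ee_rot: [179.8, 0.2, -56.4]
force: [1.0, 0.4, -0.1]
gripper_width: 72.7
time_s: 18.98
ee_pos: [562.8, -293.7, 157.0]
ee_rot: [-180.0, 0.0, -2.5]
force: [-0.0, 0.6, 0.8]
gripper_width: 73.1
top centre [561.6 -66. ] lobe deg mod 60 33.8 strength 0.28
red 264.02933333333334 216.05866666666665 204 228 375 px per 8mm [[264.55636654 209.92175662]
 [264.57787389 212.21597527]]
```

View pics/d.png

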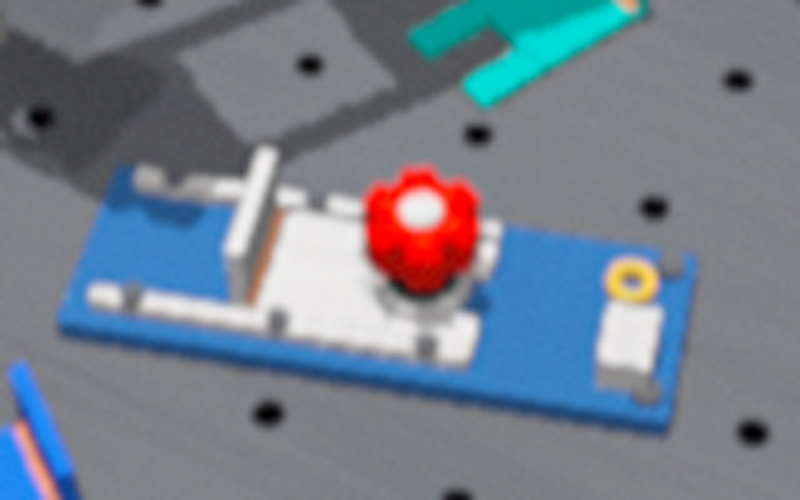

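```bash
python3 -c "
from workcell import env
print(env.job_done(), env.state()['time_s'], env.state()['force'])"
```

```text
the job is handed in; nothing more can be done
the job is handed in; nothing more can be done
```

The bracket is home against the stud, and the knob is clicked in, clamped and released. I handed the job in at about 19 s of the 72 s allowed, and it gave no verdict.

- **Bracket:** I pushed it until it stopped solidly at about 9 N. The picture shows the foot tips level with the rail ends, and it was still home in the last picture.
- **Click:** I turned the knob backwards about 87° with a push of mostly 4–7 N. One short stretch at the start reached 15 N before I eased off. At the window the push force fell away. I lowered the knob and it dropped about 5.8 mm.
- **Clamp:** I turned it forwards about 153°. The torque while turning rose from under 0.1 N m to about 0.4, and to 0.52 on the last small step. That is above the 0.3–0.4 you call firm.

**Last checks**
- **Grip slip:** The lobes stood at 33.8° in the picture against 33.6° for the gripper, so the knob had not slipped in the fingers.
- **Knob height:** It sits about 8 mm lower than at the start, putting its top at roughly 75 mm. The image gives about 74.5 mm and the gripper height 75.6 mm; the limit is 76 mm.
- **Other things:** The spacer and nut look undisturbed. The gripper was clear, with almost no force on the tool.

**Not settled**
- **Clamp force:** The clamp force on the bracket could not be measured directly. With the wrist still, the torque reading fell back to about 0.1 N m. I infer the clamp from the torque rise and the drop in height.
- **Thread load:** The load on the thread could not be measured either.

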